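# Find a stoneware mobile arm's balance point and mark it with its hanger saddle

### The arm

A 7-joint arm with a two-finger parallel gripper is mounted at the origin on the work surface. World frame = base frame: x ahead of the robot, y to its left, z up, the work surface at z = 0. Lengths are in m, angles in rad, forces in N, time in s.
With the tool pointing down it reaches from about 0.35 to 0.775 m from the base axis. Payload 3.1 kg.
Tool frame: the origin (TCP) lies at the very end of the fingers, on their centre line; the grasp point (between the pads) lies tcp_to_grasp behind it (tcp_to_grasp is the distance from the TCP to the grasp point, in m); z points along the fingers, y is the line along which they close (so a half turn about z gives the same grasp; the last joint's range is limited). The gripper opens to 85 mm and grips with 20 to 120 N. Pads are 22 mm wide; open, the fingers measure 114 mm over their backs; the gripper's body (76 mm by 85 mm) begins 54 mm behind the grasp point. The pads swing forward as they close: fully open they stand 13 mm farther back than shut.
Start: joints at [1.084, 0.311, 0.014, 1.512, -0.004, 1.319, -0.027], TCP at [0.237, -0.496, 0.231] pointing down, gripper open.
Joint ranges: [-2.7, 2.7], [-0.3, 1.91], [-1.27, 1.3], [0.12, 2.57], [-1.44, 4.58], [0.2, 2.03], [-3.05, 3.05]. Speed limits (rad/s): [2.79, 2.79, 3.14, 3.14, 3.14, 3.14, 3.14].

### API

Orientations are given as a unit quaternion [w, x, y, z].
In Python, from bench import * gives the robot as it stands.
- The arm moves only by the tool step_arm, never from a script. Its argument "rows" is a list of rows, each a list of 2 entries, a list of its own where there are three numbers: the shift along the tool's x, y, z in m, then the turn, a rotation vector about the tool's x, y, z in rad. A call has 1 to 5 rows; each row is the pose to reach, as a shift and turn from the pose commanded when the call began, along the tool's axes at that moment; what a row does not reach only later rows make up. A row lasts 1/12 s, in which the tool goes at most 41.7 mm and 7.16 degrees, less where a joint would pass 70% of its speed; a pose out of reach is approached as far as the arm can. A call with a gripper value outside its range is refused whole. "claw" is the opening, from 0 (shut) to 1 (fully open), set as the call begins (left out, the last holds). The fingers move at their own pace and stop on an object; "force" is the grip in N (left out, the last holds). Time passes only in rows, so rows that repeat a pose let the fingers close. It gives the time, the measured TCP pose, the force, the opening and the grip force at its end, in the units of the state.
- sense(): the state, without advancing time (a new reading comes with each control period).
- get_image(name): name is "scene" or "side" or "wrist"; returns (picture, depth): 384x512x3 uint8, red, green, blue; 384x512 float32, m along the optical axis (not along the pixel's ray), 0 where there is no reading.
- calibration(name): a dict with "K" (3x3 intrinsics, pixels), "R" (3x3) and "t" (3): a world point X has camera coordinates R X + t. Camera axes: x right, y down, z forward; pixel columns grow to the right and rows downward; lengths in m; the calibration is good to about 2 mm. A picture is of the moment at which its call begins: read the wrist's pose just before it. calibration takes no time and is no camera call; for the wrist camera it gives the pose at the moment of the call.
- finish_job(): hands the job in; it is judged then, once.
Trained networks look in the newest picture that a camera, given by its name, has taken for a name from the list of things; names that differ only in an ending like _2 or _b are one class to them, and where a whole thing is asked for, a point or a joint stands for the part that bears it (a point fixed in the world has none). Each returns a list of dicts, best first, with "p" (0 to 1); they miss things now and then, are a little off and sometimes report something else, mostly with a low value. They report only what shows in the picture. A call takes as long as a camera call. They do not tell look-alikes from the thing itself.
- recognise(camera, name): "xyz" ([x, y, z] in m, in world coordinates, good to about 4 mm: the middle of the surface that is visible of it).
The state is a dict: "time_s": time; "joints": joint angles; "joint_velocities": joint speeds; "effort": joint torques, N m; "tcp_pos": TCP position; "ee_rot": TCP orientation; "contact_force": force on the tool from outside, world axes, zero at the start; "torque": the same for the moment, N m; "grip_width": opening from 0.0 (shut) to 1.0 (fully open); "finger_force": force on a finger pad.
Only numpy, scipy, OpenCV 4.12 (cv2) and the standard library are available. Lean on these libraries where they do the work, as an engineer would, in place of code of your own. Each camera call takes 0.05 s, during which the arm holds its last target. There are 200 camera calls.

### The job

Slide the stoneware bar along on the wooden balance stand, nudging it gently at its end, until it tips up off the end rest and stays level by itself on the fulcrum in the middle. Then mark that balance point: set the brass saddle gently astride the bar, right above the fulcrum, so that the bar stays balanced. The bar is brittle: never grip, lift or press it hard, and leave everything else on the bench alone.

Things in the scene. Friction and masses are not known exactly. Their poses are not given: they have to be found in the camera images.
- stand: Wooden balance stand, fixed to the bench: a base board 236 mm long (x) and 70 mm wide (y) with a dark block, the fulcrum, across its middle and an end rest at either end. Origin: centre of its underside; z up.
- fulcrum (a point): Centre of the fulcrum's flat top, 60 mm over the stand's origin, axes as the stand's. The flat is 16 mm long (x) and 46 mm wide (y): a little hardwood rocker on a rubber pad that yields slightly and damps rocking. A bar let go comes to rest within about a second; with its balance point within some 7 mm of the fulcrum's middle it stays level, else it tips onto a rest.
- rest (a point): Centre of the top of the end rest at the stand's x = -100 mm, height 52 mm (8 mm below the fulcrum); its twin is at x = +100 mm. Each is 20 mm long, with two upright cheeks (34 mm apart inside, up to height 80 mm) guiding the bar's sides. A bar lying on the fulcrum and a rest is tilted by about 0.08 rad; level, it touches neither rest.
- bar: Brittle stoneware bar of a hanging mobile, 360 x 24 x 14 mm, 0.2 to 0.49 kg, a dark dot near each end. Origin: centre of its underside; x along it, the same way as the stand's x; z up. It starts tipped onto the rest at the stand's -x end and must slide towards the stand's +x. Its weight is unevenly spread: its balance point lies up to 50 mm either side of its middle, found only by trying.
- bar_end (a point): Centre of the bar's flat -x end face, where to push it. Sliding takes about 1 to 5 N; it breaks if the robot pushes or squeezes it with over 15 N, so even the weakest grip is too much. A finger left against the end face holds it by friction and hides the tipping: draw the finger back to see how the bar tips.
- saddle: Brass saddle hanger, 30 g, standing on the bench: an inverted U, 26 mm long (x), 36 mm wide (y), legs 10 mm deep and 30 mm apart inside, a 3 mm plate over them. Origin: centre of its underside, between the legs' feet; z up. Astride the bar, x along it, its origin lies 4 mm above the bar's underside. It must not be pressed on the bar with over 25 N.
- saddle_tab (a point): Centre of the upright tab on the saddle's plate, 30 mm above its origin: 20 mm (x) by 12 mm (y), 34 mm tall, to be grasped across its 12 mm from above. Its top is 47 mm above the saddle's origin.
- bowl: White bowl, 120 mm wide, 70 mm tall; bystander.
- rolling_pin: Wooden rolling pin lying down, 44 mm thick, 340 mm long with its handles; bystander.
- dish: Little glass dish, 64 mm wide, 28 mm tall; bystander.
- pinch_pot: Clay pot, 70 mm wide, 55 mm tall; bystander.
- brush: Brush lying on the bench; bystander.
- guide_strip: Flat wooden strip, 340 x 30 x 8 mm, lying on the bench; bystander.
- jar: Lidded terracotta jar, 60 mm wide, 65 mm tall; bystander.
Things that resemble listed ones, but are neither listed nor needed, are in the scene too. Leave any blue or purple look-alike of the stand alone.

How it is judged:
On the way:
1. the bar, let go, lies level and still on the fulcrum alone, the saddle not yet near (angle between bar's own z axis and vertical below 0.03 rad and contact force between the fingers and bar below 0.05 N and linear speed of bar below 0.01 m/s and angular speed of bar below 0.05 rad/s and z of bar in the frame of fulcrum above -0.004 m and y of bar in the frame of fulcrum between -0.01 and 0.01 m and horizontal distance between saddle and fulcrum above 0.06 m), for 0.3 s.
At the end, for the whole second after the job is handed in: The bar lies level (0.03 rad) and still on the fulcrum alone, within 10 mm of the stand's middle line; the saddle sits upright astride it, plate on its top, in line within 0.25 rad, released and still, centred over the fulcrum within 8 mm along the stand and 10 mm across (angle between bar's own z axis and vertical below 0.03 rad and contact force between the fingers and bar below 0.05 N and linear speed of each of bar, saddle below 0.01 m/s and angular speed of bar below 0.05 rad/s and z of bar in the frame of fulcrum above -0.004 m and y of bar in the frame of fulcrum between -0.01 and 0.01 m and x of saddle in the frame of fulcrum between -0.008 and 0.008 m and y of saddle in the frame of fulcrum between -0.01 and 0.01 m and z of saddle in the frame of bar between 0.001 and 0.007 m and angle between saddle's own z axis and vertical below 0.06 rad and angle between the x axis of saddle and the x axis of bar, either way round below 0.25 rad); the robot touches nothing.
It fails at once if the brittle bar is pushed or squeezed by the robot with more than 15 N (contact force between any of the fingers, the arm and bar above 15 N).
It fails at once if the saddle is pressed on the bar with more than 25 N (contact force between saddle and bar above 25 N).
It fails at once if the bar is lifted off the stand (more than 15 mm above the fulcrum) or falls off it (z of bar in the frame of fulcrum above 0.015 m or z of bar in the frame of fulcrum below -0.03 m).
It fails at once if a bystander is moved by more than 20 mm (distance of any of bowl, rolling_pin, dish, pinch_pot, brush, guide_strip, jar from where it was at the start of the episode above 0.02 m).
It also fails if it takes over 72 s, if anything falls off the work surface, if the arm or the gripper's body presses on something with over 40 N, if the wrist force passes 120 N, or if a joint passes its speed limit or range.

## Working session

There is one attempt and no reset: what is moved stays moved. The work goes in short steps, Python scripts to look and compute and a tool call to move; the robot and the scene stay as the last step left them, time stands still between calls to the robot, and variables do not carry over. Pictures are saved under pics/ and viewed, at most 10 in all, crops included, and the job is handed in when it is done.

Besides the shell and the picture viewer there is one more tool, called after "Emit:" by a JSON object that holds its "fn" and its "kwargs", one argument or row to a line. step_arm: Moves the arm, as the interface text tells. Its arguments: {"type":"object","properties":{"rows":{"type":"array","items":{"type":"array"}},"claw":{"type":"number"},"force":{"type":"number"}},"required":["rows"]}

```bash
mkdir -p pics; cat > h.py <<'E'
from bench import *
import numpy as np, cv2
def snap(c,fn=None):
    im,d=get_image(c); cal=calibration(c)
    if fn: cv2.imwrite('pics/'+fn,im[:,:,::-1])
    return im,d,cal
def pix(cal,X):
    p=np.array(cal['K'])@(np.array(cal['R'])@np.array(X)+np.array(cal['t'])); return p[:2]/p[2]
def cloud(d,cal):
    K=np.array(cal['K']);R=np.array(cal['R']);t=np.array(cal['t'])
    v,u=np.mgrid[:d.shape[0],:d.shape[1]]
    c=np.stack([(u-K[0,2])/K[0,0]*d,(v-K[1,2])/K[1,1]*d,d],-1)
    W=(c-t)@R; W[d==0]=np.nan
    return W
E
python3 - <<'E'
from h import *
s=sense();print({k:np.round(v,3) for k,v in s.items()})
ims=[]
for c in ['scene','side']:
    im,d,cal=snap(c); 
    np.savez('pics/'+c+'.npz',im=im,d=d,K=cal['K'],R=cal['R'],t=cal['t'])
    cv2.imwrite('pics/%s0.png'%c,im[:,:,::-1])
    for n in ['stand','bar','bar_end','saddle','saddle_tab','rest','fulcrum']:
        for r in recognise(c,n)[:3]: print(c,n,np.round(r['xyz'],3),round(r['p'],2),pix(cal,r['xyz']).round())
E
```

```text
{'time_s': np.float64(0.0), 'joints': array([ 1.084,  0.312,  0.014,  1.513, -0.004,  1.319, -0.027]), 'joint_velocities': array([ 0.   , -0.001, -0.002, -0.   ,  0.001,  0.001,  0.001]), 'effort': array([ 1.0000e-03, -3.7992e+01,  1.4600e-01, -2.3060e+01,  1.2000e-02,
        1.4000e-02, -0.0000e+00]), 'tcp_pos': array([ 0.236, -0.496,  0.23 ]), 'ee_rot': array([-0.001,  0.975,  0.221, -0.   ]), 'contact_force': array([-0.651, -0.794, -0.684]), 'torque': array([-0.055, -0.035, -0.043]), 'finger_force': np.float64(0.0), 'grip_width': np.float64(0.997)}
scene stand [ 0.297 -0.196  0.015] 0.94 [169. 199.]
scene stand [0.176 0.296 0.018] 0.9 [266. 140.]
scene stand [0.535 0.018 0.018] 0.81 [273. 207.]
scene bar [ 0.517 -0.074  0.065] 0.59 [243. 202.]
scene bar_end [ 0.514 -0.078  0.066] 0.7 [242. 202.]
scene bar_end [ 0.671 -0.017  0.015] 0.52 [296. 235.]
scene saddle [ 0.671 -0.015  0.015] 0.51 [297. 235.]
scene saddle_tab [ 0.669 -0.018  0.017] 0.57 [296. 234.]
scene rest [ 0.296 -0.193  0.017] 0.79 [169. 198.]
scene rest [0.535 0.019 0.014] 0.72 [273. 208.]
scene rest [0.179 0.299 0.
[... 282 characters left out ...]
ar [ 0.503 -0.014  0.066] 0.76 [250. 183.]
side bar [ 0.66  -0.166  0.039] 0.43 [243. 160.]
side bar_end [ 0.505 -0.01   0.068] 0.97 [250. 183.]
side bar_end [ 0.778 -0.027  0.014] 0.35 [199. 171.]
side bar_end [0.503 0.048 0.015] 0.34 [241. 202.]
side saddle [ 0.781 -0.027  0.014] 0.49 [198. 171.]
side saddle [ 0.659 -0.006  0.018] 0.45 [218. 181.]
side saddle_tab [0.501 0.051 0.016] 0.16 [241. 202.]
side rest [0.158 0.326 0.015] 0.79 [275. 286.]
side rest [0.496 0.055 0.013] 0.75 [241. 204.]
side rest [ 0.283 -0.167  0.021] 0.68 [322. 194.]
side fulcrum [0.497 0.052 0.014] 0.8 [241. 203.]
side fulcrum [0.162 0.322 0.019] 0.75 [274. 284.]
side fulcrum [ 0.283 -0.171  0.021] 0.66 [323. 193.]
```

```bash
python3 - <<'E'
import cv2,numpy as np
a=cv2.imread('pics/scene0.png')[90:330,60:460];b=cv2.imread('pics/side0.png')[100:320,100:430]
cv2.imwrite('pics/v1.png',cv2.resize(a,(800,480),interpolation=cv2.INTER_CUBIC))
cv2.imwrite('pics/v2.png',cv2.resize(b,(800,533),interpolation=cv2.INTER_CUBIC))
E
```

```text
(no output)
```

View pics/v1.png

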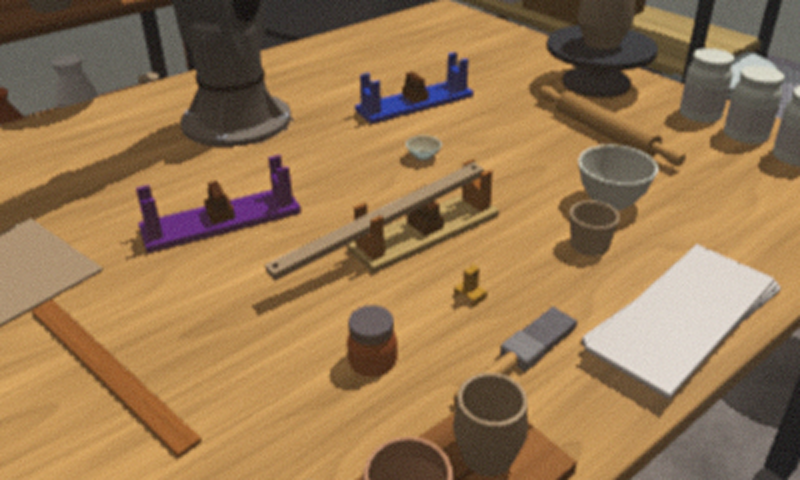

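View pics/v2.png

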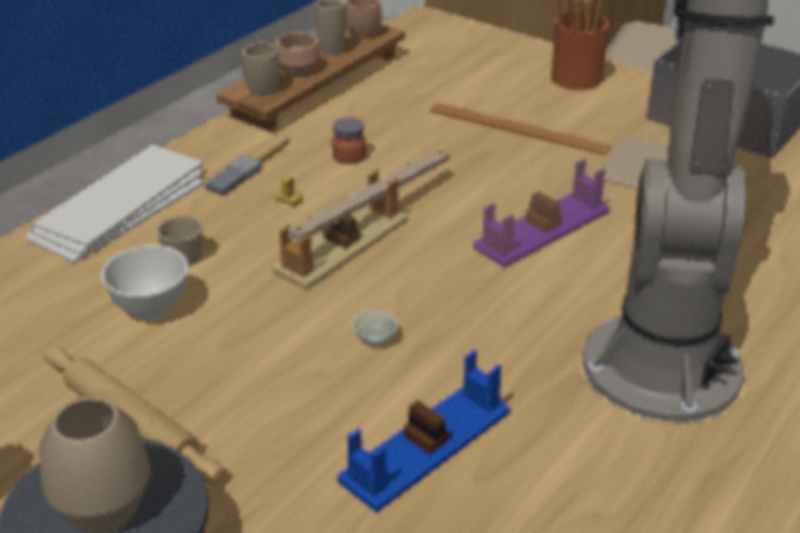

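The scene shows three stand-like things: the purple one at scene px (170,198), the blue one at (267,140) and the pale wooden one with the bar on it at (273,207). I take the pale one. The bar overhangs towards px (198,224). The only brass saddle is at (295,233). Next I measure the bar and saddle from the depth data.

```bash
cat > m.py <<'E'
from h import *
def meas(c,im,d,cal):
    W=cloud(d,cal);hsv=cv2.cvtColor(im,cv2.COLOR_RGB2HSV)
    x,y,z=W[...,0],W[...,1],W[...,2]
    reg=(x>.4)&(x<.62)&(y>-.25)&(y<.25)
    m=reg&(z>.055)&(z<.12)&(hsv[...,1]<115)
    P=W[m];
    c0=np.median(P,0);
    for _ in range(3):
        q=P[:,:2]-c0[:2];u=np.linalg.svd(q-q.mean(0),full_matrices=False)[2][0];u*=np.sign(u[1])
        n=np.array([-u[1],u[0]]);k=abs(q@n-np.median(q@n))<.02;P=P[k];c0=P.mean(0)
    s=(P[:,:2]-c0[:2])@u;
    print(c,'bar n',len(P),'c',c0.round(4),'u',u.round(4),'yaw',np.arctan2(u[1],u[0]).round(4),'s',np.percentile(s,[0,1,99,100]).round(3),'slope',np.polyfit(s,P[:,2],1).round(4))
    for e in np.percentile(s,[1,99]): print('  end',(c0[:2]+e*u).round(4))
    b=reg&(z>.008)&(z<.022)
    print('  base n',b.sum(), np.nanmean(W[b],0).round(3))
    if b.sum()>20:
        r=cv2.minAreaRect(W[b][:,:2].astype(np.float32)); print('  ',np.round(r[0],4),np.round(r[1],4),r[2])
    g=(x>.6)&(x<.72)&(y>-.08)&(y<.06)&(z>.006)
    if g.sum(): print('  saddle n',g.sum(),np.nanmean(W[g],0).round(4),np.nanmax(W[g],0).round(3),np.nanmin(W[g],0).round(3))
    t=g&(z>.03)
    if t.sum()>4: print('  tab',t.sum(),W[t].mean(0).round(4)); r=cv2.minAreaRect(W[t][:,:2].astype(np.float32)); print('  ',np.round(r[0],4),np.round(r[1],4),r[2])
E
python3 - <<'E'
from m import *
for c in ['scene','side']:
    f=np.load('pics/'+c+'.npz'); meas(c,f['im'],f['d'],{k:f[k] for k in 'KRt'})
E
```

```text
scene bar n 857 c [ 0.5148 -0.0527  0.0688] u [0.058  0.9983] yaw 1.5128 s [-0.171 -0.168  0.179  0.189] slope [0.0737 0.0688]
  end [ 0.5051 -0.2207]
  end [0.5252 0.1264]
  base n 872 [0.526 0.023 0.016]
   [0.5174 0.0321] [0.2369 0.0738] 87.4740219116211
  saddle n 172 [ 0.6689 -0.0188  0.0255] [ 0.684 -0.001  0.051] [ 0.645 -0.03   0.007]
  tab 63 [ 0.6671 -0.0181  0.0419]
   [ 0.6655 -0.0166] [0.0122 0.0207] 8.500617027282715
side bar n 460 c [ 0.5087 -0.0164  0.0717] u [0.0489 0.9988] yaw 1.5219 s [-0.209 -0.198  0.153  0.161] slope [0.0641 0.0717]
  end [ 0.499  -0.2143]
  end [0.5162 0.1361]
  base n 584 [0.504 0.036 0.015]
   [5.093e-01 4.000e-04] [0.4937 0.217 ] 89.677001953125
  saddle n 170 [ 0.6614 -0.009   0.0162] [0.719 0.06  0.053] [ 0.601 -0.077  0.006]
  tab 29 [ 0.6619 -0.013   0.0432]
   [ 0.6628 -0.0136] [0.0164 0.0193] 34.8194580078125
```

```bash
cat >> h.py <<'E'
from scipy.spatial.transform import Rotation as Ro
def go(xyz,yaw):
    """tool shift/turn to reach TCP xyz with tool down, tool y at world angle yaw"""
    s=sense();q=s['ee_rot'];R=Ro.from_quat([q[1],q[2],q[3],q[0]])
    y=np.array([np.cos(yaw),np.sin(yaw),0]);z=np.array([0,0,-1.]);T=Ro.from_matrix(np.c_[np.cross(y,z),y,z])
    print('shift',R.inv().apply(np.array(xyz)-s['tcp_pos']).round(4),'turn',(R.inv()*T).as_rotvec().round(4))
E
python3 - <<'E'
from h import *
import bench
print([ (k,v) for k,v in vars(bench).items() if isinstance(v,(int,float))])
f=np.load('pics/scene.npz');W=cloud(f['d'],f)
for p in [(246,255),(119,280),(330,255),(272,163),(80,245),(158,312)]: print(p,W[p[1],p[0]].round(3))
ust=np.array([np.cos(1.52),np.sin(1.52)]);c=np.array([.517,.032]);
for s in (-.295,-.253):print(s,c+s*ust)
go([.502,-.265,.15],1.52-np.pi/2)
E
```

```text
[('tcp_to_grasp', 0.0187)]
(246, 255) [ 0.69  -0.197  0.066]
(119, 280) [ 0.515 -0.439  0.008]
(330, 255) [ 0.781 -0.009  0.019]
(272, 163) [0.326 0.196 0.012]
(80, 245) [ 0.334 -0.47   0.012]
(158, 312) [ 0.656 -0.41   0.006]
-0.295 [ 0.50202153 -0.26261949]
-0.253 [ 0.50415406 -0.22067367]
shift [ 0.3391 -0.0948  0.0813] turn [ 0.0000e+00  1.0000e-04 -1.0751e+00]
```

Emit:
{"fn": "step_arm", "kwargs": {
  "rows": [
    [[0.34,-0.095,0.08],[0,0,-1.075]],
    [[0.34,-0.095,0.08],[0,0,-1.075]],
    [[0.34,-0.095,0.08],[0,0,-1.075]],
    [[0.34,-0.095,0.08],[0,0,-1.075]],
    [[0.34,-0.095,0.08],[0,0,-1.075]]
  ],
  "claw": 0,
  "force": 20
}}

```text
time_s: 1.22
tcp_pos: [0.391, -0.3616, 0.1852]
ee_rot: [0.0, 0.859, 0.512, 0.0]
contact_force: [0.6, -0.7, 0.1]
grip_width: 0.297
finger_force: 0.0
```

```bash
python3 - <<'E'
from h import *
go([.502,-.265,.15],1.52-np.pi/2)
E
```

```text
shift [0.1378 0.0517 0.0352] turn [ 0.0008  0.0005 -0.4445]
```

Emit:
{"fn": "step_arm", "kwargs": {
  "rows": [
    [[0.138,0.052,0.035],[0,0,-0.445]],
    [[0.138,0.052,0.035],[0,0,-0.445]],
    [[0.138,0.052,0.035],[0,0,-0.445]],
    [[0.138,0.052,0.035],[0,0,-0.445]],
    [[0.138,0.052,0.035],[0,0,-0.445]]
  ]
}}

```text
time_s: 1.63
tcp_pos: [0.5066, -0.2582, 0.1489]
ee_rot: [-0.002, 0.722, 0.692, 0.003]
contact_force: [1.2, 1.7, 1.0]
grip_width: -0.001
finger_force: 0.0
```

```bash
python3 - <<'E'
from h import *
go([.502,-.265,.041],1.52-np.pi/2)
im,d,cal=snap('wrist','w1.png')
print(pix(cal,[.5042,-.2207,.047]))
E
```

```text
shift [-0.0077 -0.0045  0.1078] turn [ 0.002 -0.007  0.009]
[250.14020248 133.36354661]
```

View pics/w1.png

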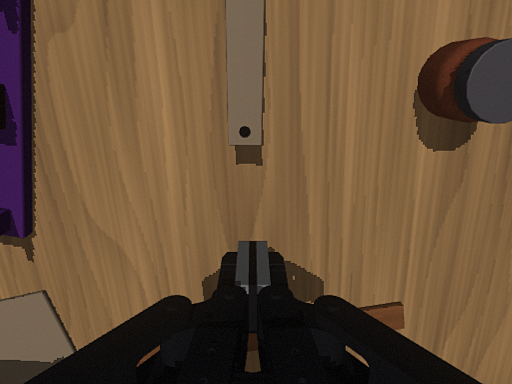

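The wrist picture shows the bar's end at about px (246,145), in line with the closed fingers at (253,242), and the jar well clear on the right.

```bash
cat > w.py <<'E'
from h import *
def wbar(fn=None):
    im,d,cal=snap('wrist',fn);W=cloud(d,cal)
    x,y,z=W[...,0],W[...,1],W[...,2]
    hs=cv2.cvtColor(im,cv2.COLOR_RGB2HSV)
    m=(x>.47)&(x<.55)&(y>-.26)&(y<.2)&(z>.035)&(z<.1)&(hs[...,1]<110)&(np.mgrid[:384,:512][0]<235)
    P=W[m];e=P[:,1].min();print('n',len(P),'end y',np.percentile(P[:,1],.5).round(4))
    Q=P[P[:,1]<e+.03];print('x range',np.percentile(Q[:,0],[1,99]).round(4),'topz',np.median(Q[:,2]).round(4))
    print('slope',np.polyfit(P[:,1],P[:,2],1).round(4),'yaw',np.polyfit(P[:,1],P[:,0],1).round(4),'y',P[:,1].max().round(3), sense()['tcp_pos'].round(4))
E
python3 -c "
from w import *
wbar();go([.5035,-.2650,.041],1.525-np.pi/2)"
```

```text
n 5024 end y -0.2259
x range [0.4897 0.5134] topz 0.0559
slope [0.0762 0.072 ] yaw [0.0532 0.5129] y -0.14 [ 0.5023 -0.2655  0.1498]
shift [0.0005 0.0013 0.1088] turn [-0.0008 -0.0006 -0.0074]
```

Emit:
{"fn": "step_arm", "kwargs": {
  "rows": [
    [[0,0,0.04],[0,0,0]],
    [[0,-0.001,0.08],[0,0,0]],
    [[0,-0.001,0.111],[0,0,0]],
    [[0.01,-0.001,0.111],[0,0,0]],
    [[0.015,-0.001,0.111],[0,0,0]]
  ]
}}

```text
time_s: 2.15
tcp_pos: [0.4992, -0.2519, 0.0383]
ee_rot: [-0.002, 0.728, 0.686, -0.001]
contact_force: [0.9, 0.5, 0.6]
grip_width: -0.001
finger_force: 0.0
```

Emit:
{"fn": "step_arm", "kwargs": {
  "rows": [
    [[0.003,0,0],[0,0,0]],
    [[0.006,0,0],[0,0,0]],
    [[0.009,0,0],[0,0,0]],
    [[0.012,0,0],[0,0,0]],
    [[0.015,0,0],[0,0,0]]
  ]
}}

```text
time_s: 2.57
tcp_pos: [0.5032, -0.2371, 0.0406]
ee_rot: [0.001, 0.727, 0.687, 0.0]
contact_force: [-0.8, -0.8, -0.3]
grip_width: 0.0
finger_force: 0.0
```

Emit:
{"fn": "step_arm", "kwargs": {
  "rows": [
    [[0.003,0,0],[0,0,0]],
    [[0.006,0,0],[0,0,0]],
    [[0.009,0,0],[0,0,0]],
    [[0.012,0,0],[0,0,0]],
    [[0.015,0,0],[0,0,0]]
  ]
}}

```text
time_s: 2.98
tcp_pos: [0.5032, -0.2226, 0.0394]
ee_rot: [0.001, 0.727, 0.687, -0.0]
contact_force: [0.0, -1.8, 1.2]
grip_width: -0.0
finger_force: 1.3
```

Emit:
{"fn": "step_arm", "kwargs": {
  "rows": [
    [[0.003,0,0],[0,0,0]],
    [[0.006,0,0],[0,0,0]],
    [[0.008,0,0],[0,0,0]],
    [[0.008,0,0],[0,0,0]],
    [[0.0,0,0],[0,0,0]]
  ]
}}

```text
time_s: 3.4
tcp_pos: [0.5036, -0.2186, 0.0391]
ee_rot: [-0.001, 0.725, 0.688, 0.001]
contact_force: [-0.2, 0.9, 0.4]
grip_width: 0.003
finger_force: 0.0
```

Emit:
{"fn": "step_arm", "kwargs": {
  "rows": [
    [[-0.01,0,0],[0,0,0]],
    [[-0.01,0,0],[0,0,0]],
    [[-0.01,0,0],[0,0,0]],
    [[-0.01,0,0],[0,0,0]],
    [[-0.01,0,0],[0,0,0]]
  ]
}}

```text
time_s: 3.82
tcp_pos: [0.5026, -0.2313, 0.0391]
ee_rot: [-0.0, 0.727, 0.687, 0.0]
contact_force: [1.0, 0.4, -0.7]
grip_width: 0.002
finger_force: 0.0
```

```bash
cat > t.py <<'E'
from m import *
im,d,cal=snap('scene');meas('scene',im,d,cal);print(sense()['time_s'],sense()['tcp_pos'].round(4))
E
python3 t.py; python3 -c "
from w import *
wbar('w2.png')"
```

```text
scene bar n 898 c [ 0.5151 -0.0517  0.0714] u [0.0501 0.9987] yaw 1.5206 s [-0.198 -0.195  0.198  0.204] slope [0.0396 0.0714]
  end [ 0.5053 -0.2468]
  end [0.525  0.1459]
  base n 868 [0.526 0.023 0.016]
   [0.5166 0.0319] [0.2363 0.0746] 86.64944458007812
  saddle n 174 [ 0.6689 -0.0185  0.0255] [0.717 0.018 0.052] [ 0.645 -0.031  0.006]
  tab 64 [ 0.6672 -0.0182  0.0423]
   [ 0.6656 -0.0176] [0.0122 0.0215] 4.517335891723633
3.8667 [ 0.5027 -0.2312  0.0391]
n 14372 end y -0.202
x range [0.4923 0.5158] topz 0.0574
slope [0.0776 0.0719] yaw [0.0467 0.5129] y -0.126 [ 0.5027 -0.2313  0.0392]
```

View pics/w2.png

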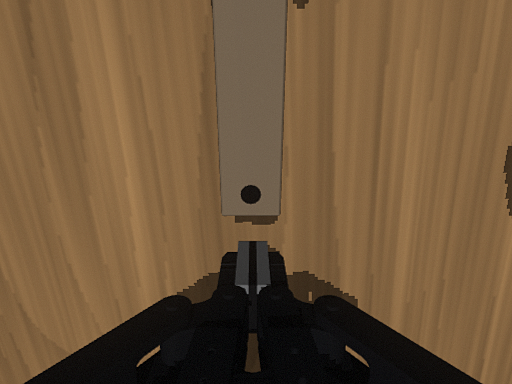

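The wrist picture shows the bar's end at px (250,215), clear of the fingers and still tilted (slope 0.078). I carry on in small steps.

Emit:
{"fn": "step_arm", "kwargs": {
  "rows": [
    [[0.012,0,0],[0,0,0]],
    [[0.016,0,0],[0,0,0]],
    [[0.02,0,0],[0,0,0]],
    [[0.023,0,0],[0,0,0]],
    [[0.026,0,0],[0,0,0]]
  ]
}}

```text
time_s: 4.33
tcp_pos: [0.5043, -0.2065, 0.0396]
ee_rot: [0.001, 0.727, 0.687, -0.0]
contact_force: [-0.5, -3.8, 1.0]
grip_width: 0.002
finger_force: 1.4
```

Emit:
{"fn": "step_arm", "kwargs": {
  "rows": [
    [[0,0,0],[0,0,0]],
    [[-0.014,0,0],[0,0,0]],
    [[-0.014,0,0],[0,0,0]],
    [[-0.014,0,0],[0,0,0]],
    [[-0.014,0,0],[0,0,0]]
  ]
}}

```text
time_s: 4.75
tcp_pos: [0.5032, -0.2189, 0.039]
ee_rot: [-0.001, 0.727, 0.687, 0.0]
contact_force: [-0.5, -0.2, 0.2]
grip_width: 0.0
finger_force: 0.0
```

```bash
python3 -c "
from w import *
wbar()"
```

```text
n 15193 end y -0.1945
x range [0.4929 0.5164] topz 0.058
slope [0.078 0.072] yaw [0.0455 0.513 ] y -0.113 [ 0.5033 -0.2187  0.0391]
```

Emit:
{"fn": "step_arm", "kwargs": {
  "rows": [
    [[0.01,0,-0.002],[0,0,0]],
    [[0.014,0,-0.002],[0,0,0]],
    [[0.017,0,-0.002],[0,0,0]],
    [[0.02,0,-0.002],[0,0,0]],
    [[0.022,0,-0.002],[0,0,0]]
  ]
}}

```text
time_s: 5.22
tcp_pos: [0.5048, -0.1985, 0.0417]
ee_rot: [0.001, 0.727, 0.687, -0.0]
contact_force: [-0.6, -4.0, 2.1]
grip_width: 0.004
finger_force: 1.6
```

Emit:
{"fn": "step_arm", "kwargs": {
  "rows": [
    [[0,0,0],[0,0,0]],
    [[-0.014,0,0],[0,0,0]],
    [[-0.014,0,0],[0,0,0]],
    [[-0.014,0,0],[0,0,0]],
    [[-0.014,0,0],[0,0,0]]
  ]
}}

```text
time_s: 5.63
tcp_pos: [0.5036, -0.2106, 0.0409]
ee_rot: [-0.001, 0.727, 0.687, 0.0]
contact_force: [0.2, 0.4, 0.2]
grip_width: -0.0
finger_force: 0.0
```

```bash
python3 -c "
from w import *
wbar()"
```

```text
n 15028 end y -0.1869
x range [0.4937 0.5172] topz 0.0586
slope [0.0776 0.0719] yaw [0.0444 0.5132] y -0.105 [ 0.5037 -0.2105  0.041 ]
```

Emit:
{"fn": "step_arm", "kwargs": {
  "rows": [
    [[0.011,0,-0.001],[0,0,0]],
    [[0.015,0,-0.001],[0,0,0]],
    [[0.018,0,-0.001],[0,0,0]],
    [[0.021,0,-0.001],[0,0,0]],
    [[0.023,0,-0.001],[0,0,0]]
  ]
}}

```text
time_s: 6.1
tcp_pos: [0.5053, -0.1893, 0.0426]
ee_rot: [0.001, 0.727, 0.687, -0.0]
contact_force: [-1.1, -3.6, 1.7]
grip_width: 0.0
finger_force: 1.6
```

Emit:
{"fn": "step_arm", "kwargs": {
  "rows": [
    [[0,0,0],[0,0,0]],
    [[-0.013,0,0],[0,0,0]],
    [[-0.013,0,0],[0,0,0]],
    [[-0.013,0,0],[0,0,0]],
    [[-0.013,0,0],[0,0,0]]
  ]
}}

```text
time_s: 6.52
tcp_pos: [0.504, -0.2017, 0.0419]
ee_rot: [-0.001, 0.727, 0.687, 0.0]
contact_force: [0.1, -0.3, -0.6]
grip_width: -0.001
finger_force: 0.0
```

```bash
python3 -c "
from w import *
wbar()"
```

```text
n 14966 end y -0.1776
x range [0.4947 0.5182] topz 0.0594
slope [0.0774 0.0719] yaw [0.0415 0.5133] y -0.096 [ 0.5041 -0.2014  0.042 ]
```

Emit:
{"fn": "step_arm", "kwargs": {
  "rows": [
    [[0.011,0,-0.001],[0,0,0]],
    [[0.015,0,-0.001],[0,0,0]],
    [[0.018,0,-0.001],[0,0,0]],
    [[0.021,0,-0.001],[0,0,0]],
    [[0.023,0,-0.001],[0,0,0]]
  ]
}}

```text
time_s: 6.98
tcp_pos: [0.5059, -0.1794, 0.0436]
ee_rot: [0.001, 0.727, 0.687, -0.0]
contact_force: [-0.2, -3.2, 1.6]
grip_width: -0.001
finger_force: 1.6
```

Emit:
{"fn": "step_arm", "kwargs": {
  "rows": [
    [[0,0,0],[0,0,0]],
    [[-0.013,0,0],[0,0,0]],
    [[-0.013,0,0],[0,0,0]],
    [[-0.013,0,0],[0,0,0]],
    [[-0.013,0,0],[0,0,0]]
  ]
}}

```text
time_s: 7.4
tcp_pos: [0.5045, -0.1917, 0.0429]
ee_rot: [-0.001, 0.727, 0.687, 0.0]
contact_force: [-0.1, 0.1, -0.4]
grip_width: 0.002
finger_force: 0.0
```

```bash
python3 -c "
from w import *
wbar()"
```

```text
n 14973 end y -0.1676
x range [0.4959 0.5192] topz 0.0601
slope [0.0773 0.0719] yaw [0.0387 0.5136] y -0.086 [ 0.5047 -0.1914  0.043 ]
```

Emit:
{"fn": "step_arm", "kwargs": {
  "rows": [
    [[0.011,0,-0.001],[0,0,0]],
    [[0.015,0,-0.001],[0,0,0]],
    [[0.018,0,-0.001],[0,0,0]],
    [[0.02,0,-0.001],[0,0,0]],
    [[0.022,0,-0.001],[0,0,0]]
  ]
}}

```text
time_s: 7.87
tcp_pos: [0.5063, -0.1705, 0.0446]
ee_rot: [0.001, 0.727, 0.687, -0.0]
contact_force: [0.1, -3.0, 1.8]
grip_width: 0.001
finger_force: 1.6
```

Emit:
{"fn": "step_arm", "kwargs": {
  "rows": [
    [[0,0,0],[0,0,0]],
    [[-0.013,0,0],[0,0,0]],
    [[-0.013,0,0],[0,0,0]],
    [[-0.013,0,0],[0,0,0]],
    [[-0.013,0,0],[0,0,0]]
  ]
}}

```text
time_s: 8.28
tcp_pos: [0.5051, -0.1827, 0.0439]
ee_rot: [-0.001, 0.727, 0.687, 0.0]
contact_force: [0.3, 0.9, 0.5]
grip_width: 0.001
finger_force: 0.0
```

```bash
python3 -c "
from w import *
wbar()"
```

```text
n 14919 end y -0.1588
x range [0.4969 0.5202] topz 0.0609
slope [0.076  0.0718] yaw [0.0359 0.5139] y -0.077 [ 0.5052 -0.1825  0.044 ]
```

Emit:
{"fn": "step_arm", "kwargs": {
  "rows": [
    [[0.011,0.004,-0.001],[0,0,0]],
    [[0.014,0.004,-0.001],[0,0,0]],
    [[0.017,0.004,-0.001],[0,0,0]],
    [[0.019,0.004,-0.001],[0,0,0]],
    [[0.021,0.004,-0.001],[0,0,0]]
  ]
}}

```text
time_s: 8.75
tcp_pos: [0.5107, -0.1628, 0.0455]
ee_rot: [0.001, 0.727, 0.687, -0.0]
contact_force: [-0.6, -3.0, 1.0]
grip_width: 0.001
finger_force: 1.5
```

Emit:
{"fn": "step_arm", "kwargs": {
  "rows": [
    [[0,0,0],[0,0,0]],
    [[-0.013,0,0],[0,0,0]],
    [[-0.013,0,0],[0,0,0]],
    [[-0.013,0,0],[0,0,0]],
    [[-0.013,0,0],[0,0,0]]
  ]
}}

```text
time_s: 9.17
tcp_pos: [0.5095, -0.175, 0.045]
ee_rot: [-0.001, 0.727, 0.687, 0.0]
contact_force: [-0.4, -0.3, -1.0]
grip_width: -0.002
finger_force: 0.0
```

```bash
python3 -c "
from w import *
wbar()"
```

```text
n 14831 end y -0.1507
x range [0.4973 0.5208] topz 0.0615
slope [0.0757 0.0718] yaw [0.0368 0.5141] y -0.067 [ 0.5096 -0.1747  0.045 ]
```

Emit:
{"fn": "step_arm", "kwargs": {
  "rows": [
    [[0.011,0,-0.001],[0,0,0]],
    [[0.014,0,-0.001],[0,0,0]],
    [[0.017,0,-0.001],[0,0,0]],
    [[0.019,0,-0.001],[0,0,0]],
    [[0.021,0,-0.001],[0,0,0]]
  ]
}}

```text
time_s: 9.63
tcp_pos: [0.5112, -0.1548, 0.0466]
ee_rot: [0.001, 0.727, 0.687, -0.0]
contact_force: [-0.2, -3.2, 1.0]
grip_width: -0.002
finger_force: 1.5
```

Emit:
{"fn": "step_arm", "kwargs": {
  "rows": [
    [[0,0,0],[0,0,0]],
    [[-0.013,0,0],[0,0,0]],
    [[-0.013,0,0],[0,0,0]],
    [[-0.013,0,0],[0,0,0]],
    [[-0.013,0,0],[0,0,0]]
  ]
}}

```text
time_s: 10.05
tcp_pos: [0.51, -0.167, 0.046]
ee_rot: [-0.001, 0.727, 0.687, 0.0]
contact_force: [0.3, -0.3, -0.0]
grip_width: 0.004
finger_force: 0.0
```

```bash
python3 -c "
from w import *
wbar()"
```

```text
n 17024 end y -0.1384
x range [0.4984 0.5219] topz 0.0776
slope [-0.0228  0.0748] yaw [0.0321 0.5142] y -0.062 [ 0.5101 -0.1667  0.046 ]
```

It tipped up. I let it settle and read it again.

Emit:
{"fn": "step_arm", "kwargs": {
  "rows": [
    [[0,0,0],[0,0,0]],
    [[0,0,0],[0,0,0]],
    [[0,0,0],[0,0,0]],
    [[0,0,0],[0,0,0]],
    [[0,0,0],[0,0,0]]
  ]
}}

```text
time_s: 10.52
tcp_pos: [0.5103, -0.167, 0.0463]
ee_rot: [0.0, 0.727, 0.687, 0.0]
contact_force: [-0.2, 0.4, -0.3]
grip_width: 0.001
finger_force: 0.0
```

```bash
python3 -c "
from w import *
wbar()"; python3 t.py; python3 -c "
from w import *
wbar()"
```

```text
n 16436 end y -0.1412
x range [0.4983 0.5216] topz 0.0735
slope [0.0028 0.0739] yaw [0.0319 0.5141] y -0.062 [ 0.5103 -0.1671  0.0462]
scene bar n 826 c [0.5194 0.0034 0.0756] u [0.0276 0.9996] yaw 1.5432 s [-0.188 -0.184  0.205  0.212] slope [-0.0104  0.0756]
  end [ 0.5143 -0.1804]
  end [0.525  0.2078]
  base n 869 [0.526 0.022 0.016]
   [0.5155 0.0326] [0.2379 0.0749] 86.63169860839844
  saddle n 173 [ 0.6686 -0.0188  0.0256] [0.683 0.001 0.052] [ 0.645 -0.031  0.007]
  tab 62 [ 0.667  -0.0182  0.0425]
   [ 0.6655 -0.0163] [0.0117 0.0213] 12.414200782775879
10.6167 [ 0.5103 -0.1671  0.0463]
n 16429 end y -0.1412
x range [0.4983 0.5216] topz 0.0735
slope [0.0027 0.0738] yaw [0.0316 0.5141] y -0.062 [ 0.5103 -0.1671  0.0463]
```

Emit:
{"fn": "step_arm", "kwargs": {
  "rows": [
    [[0.008,0,0],[0,0,0]],
    [[0.012,0,0],[0,0,0]],
    [[0.014,0,0],[0,0,0]],
    [[0.0155,0,0],[0,0,0]],
    [[0.0165,0,0],[0,0,0]]
  ]
}}

```text
time_s: 11.08
tcp_pos: [0.5112, -0.1511, 0.0464]
ee_rot: [0.0, 0.727, 0.687, -0.0]
contact_force: [-0.2, -2.0, 0.3]
grip_width: -0.0
finger_force: 0.9
```

Emit:
{"fn": "step_arm", "kwargs": {
  "rows": [
    [[0,0,0],[0,0,0]],
    [[-0.006,0,0],[0,0,0]],
    [[-0.025,0,0],[0,0,0]],
    [[-0.025,0,0],[0,0,0]],
    [[-0.025,0,0],[0,0,0]]
  ]
}}

```text
time_s: 11.5
tcp_pos: [0.5094, -0.1769, 0.0461]
ee_rot: [-0.0, 0.728, 0.686, -0.0]
contact_force: [0.1, 0.0, -0.4]
grip_width: 0.001
finger_force: 0.0
```

Emit:
{"fn": "step_arm", "kwargs": {
  "rows": [
    [[0,0,0],[0,0,0]],
    [[0,0,0],[0,0,0]],
    [[0,0,0],[0,0,0]],
    [[0,0,0],[0,0,0]],
    [[0,0,0],[0,0,0]]
  ]
}}

```text
time_s: 11.92
tcp_pos: [0.5099, -0.175, 0.0463]
ee_rot: [-0.0, 0.726, 0.687, 0.0]
contact_force: [-0.4, 0.0, -0.5]
grip_width: -0.001
finger_force: 0.0
```

```bash
python3 -c "
from w import *
wbar()"
```

```text
n 15136 end y -0.1398
x range [0.4985 0.5217] topz 0.0744
slope [-0.0034  0.074 ] yaw [0.0319 0.5142] y -0.07 [ 0.5098 -0.1752  0.0463]
```

The bar is balanced near the middle of its window: the slope went from +0.003 to −0.003. I raise the arm and look at the stand and saddle from above.

```bash
python3 -c "
from h import *
go([.50,-.185,.25],1.525-np.pi/2);go([.59,-.10,.25],1.525-np.pi/2)"
```

```text
shift [-0.0103 -0.0093 -0.2037] turn [ 0.     -0.0002 -0.0096]
shift [ 0.0796  0.0759 -0.2037] turn [ 0.     -0.0002 -0.0096]
```

Emit:
{"fn": "step_arm", "kwargs": {
  "rows": [
    [[-0.01,0,-0.04],[0,0,0]],
    [[-0.01,0,-0.08],[0,0,0]],
    [[-0.01,0.0,-0.12],[0,0,0]],
    [[0.01,0.02,-0.15],[0,0,0]],
    [[0.03,0.04,-0.18],[0,0,-0.01]]
  ]
}}

```text
time_s: 12.38
tcp_pos: [0.5511, -0.1499, 0.2289]
ee_rot: [0.001, 0.725, 0.689, -0.0]
contact_force: [1.3, 0.3, -1.0]
grip_width: -0.001
finger_force: 0.0
```

Emit:
{"fn": "step_arm", "kwargs": {
  "rows": [
    [[0.025,0.018,-0.02],[0,0,0]],
    [[0.05,0.036,-0.024],[0,0,0]],
    [[0.05,0.036,-0.024],[0,0,0]],
    [[0.05,0.036,-0.024],[0,0,0]],
    [[0.05,0.036,-0.024],[0,0,0]]
  ],
  "claw": 0.6
}}

```text
time_s: 12.8
tcp_pos: [0.589, -0.1002, 0.2495]
ee_rot: [-0.0, 0.723, 0.691, -0.001]
contact_force: [-0.8, -1.3, -0.3]
grip_width: 0.601
finger_force: 0.0
```

```bash
python3 - <<'E'
from h import *
print(sense()['tcp_pos'])
im,d,cal=snap('wrist','w3.png')
np.savez('pics/w3.npz',im=im,d=d,K=cal['K'],R=cal['R'],t=cal['t'])
print(pix(cal,[.517,.032,.074]),pix(cal,[.6655,-.017,.045]))
for n in ['fulcrum','stand','rest','saddle_tab']:
    for r in recognise('wrist',n)[:2]: print(n,np.round(r['xyz'],4),round(r['p'],2),pix(cal,r['xyz']).round())
E
```

```text
[ 0.58902715 -0.10018428  0.24950877]
[160.80536044  13.53475198] [328.34858272  66.62345259]
fulcrum [ 0.5345 -0.0099  0.0075] 0.89 [198.  66.]
fulcrum [ 0.3078 -0.1779  0.0169] 0.87 [ 26. 222.]
stand [ 0.307  -0.1804  0.0118] 0.77 [ 28. 222.]
stand [ 0.5361 -0.014   0.0139] 0.63 [199.  70.]
rest [ 0.5325 -0.0068  0.014 ] 0.87 [195.  63.]
rest [ 0.3072 -0.1766  0.0162] 0.77 [ 25. 221.]
saddle_tab [ 0.5131 -0.0352  0.0777] 0.74 [166.  96.]
```

View pics/w3.png

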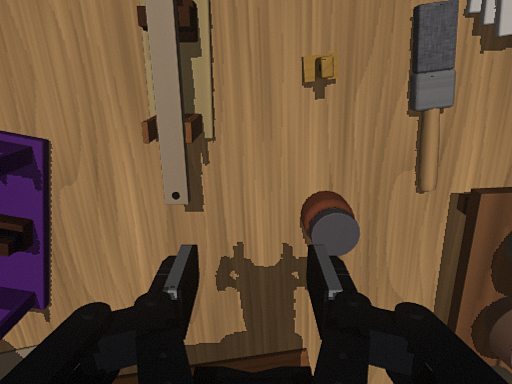

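The picture shows the brass saddle at px (320,68), the stand's near rest at (172,128), the fulcrum at (170,20) and the level bar. Jar and brush are clear of the saddle.

```bash
python3 - <<'E'
from h import *
f=np.load('pics/w3.npz');W=cloud(f['d'],f);x,y,z=W[...,0],W[...,1],W[...,2]
g=(x>.63)&(x<.70)&(y>-.06)&(y<.03)
for lo,hi in [(.009,.02),(.04,.06)]:
    m=g&(z>lo)&(z<hi);r=cv2.minAreaRect(W[m][:,:2].astype(np.float32));print(lo,m.sum(),W[m].mean(0).round(4),np.round(r[0],4),np.round(r[1],4),round(r[2],1))
go([.6655,-.017,.1],1.52-np.pi/2)
E
```

```text
0.009 543 [ 0.6609 -0.0169  0.013 ] [ 0.6641 -0.0171] [0.0365 0.026 ] 3.8
0.04 290 [ 0.6634 -0.017   0.0463] [ 0.6638 -0.0171] [0.0124 0.0198] 4.0
shift [0.0878 0.0726 0.1497] turn [-0.0011  0.0007  0.0025]
```

```bash
python3 -c "
from h import *
go([.6639,-.0171,.09],.068)"
```

```text
shift [0.0877 0.071  0.1597] turn [-0.0011  0.0006 -0.1163]
```

Emit:
{"fn": "step_arm", "kwargs": {
  "rows": [
    [[0.03,0.03,0.02],[0,0,-0.06]],
    [[0.06,0.05,0.04],[0,0,-0.116]],
    [[0.088,0.071,0.07],[0,0,-0.116]],
    [[0.088,0.071,0.11],[0,0,-0.116]],
    [[0.088,0.071,0.14],[0,0,-0.116]]
  ]
}}

```text
time_s: 13.47
tcp_pos: [0.6655, -0.0107, 0.1084]
ee_rot: [-0.001, 0.68, 0.733, 0.002]
contact_force: [0.6, -1.1, -1.1]
grip_width: 0.598
finger_force: 0.0
```

Emit:
{"fn": "step_arm", "kwargs": {
  "rows": [
    [[0,0,0.02],[0,0,0]],
    [[0,0,0.02],[0,0,0]],
    [[0,0,0.02],[0,0,0]]
  ]
}}

```text
time_s: 13.72
tcp_pos: [0.6636, -0.0161, 0.089]
ee_rot: [-0.001, 0.682, 0.731, -0.001]
contact_force: [0.4, -0.0, 1.8]
grip_width: 0.604
finger_force: 0.0
```

```bash
python3 -c "
from h import *
go([.6639,-.0171,.019],.068)"
```

```text
shift [-0.0011  0.0005  0.07  ] turn [-0.0031  0.0002  0.0009]
```

Emit:
{"fn": "step_arm", "kwargs": {
  "rows": [
    [[-0.001,0,0.03],[0,0,0]],
    [[-0.001,0,0.055],[0,0,0]],
    [[-0.001,0,0.07],[0,0,0]],
    [[-0.001,0,0.07],[0,0,0]],
    [[-0.001,0,0.07],[0,0,0]]
  ]
}}

```text
time_s: 14.13
tcp_pos: [0.666, -0.0166, 0.0222]
ee_rot: [0.001, 0.682, 0.731, 0.001]
contact_force: [-0.3, 0.3, 0.9]
grip_width: 0.6
finger_force: 0.0
```

Emit:
{"fn": "step_arm", "kwargs": {
  "rows": [
    [[0,0,0],[0,0,0]],
    [[0,0,0],[0,0,0]],
    [[0,0,0],[0,0,0]],
    [[0,0,0],[0,0,0]],
    [[0,0,0],[0,0,0]]
  ],
  "claw": 0,
  "force": 20
}}

```text
time_s: 14.55
tcp_pos: [0.6662, -0.0159, 0.0224]
ee_rot: [0.001, 0.682, 0.731, 0.001]
contact_force: [-1.3, -0.5, 6.3]
grip_width: 0.135
finger_force: 22.1
```

Emit:
{"fn": "step_arm", "kwargs": {
  "rows": [
    [[0,0,0],[0,0,0]],
    [[0,0,0],[0,0,0]],
    [[0,0,0],[0,0,0]]
  ]
}}

```text
time_s: 14.8
tcp_pos: [0.6661, -0.0159, 0.0224]
ee_rot: [0.001, 0.682, 0.731, 0.001]
contact_force: [-0.2, -0.9, 5.6]
grip_width: 0.133
finger_force: 22.1
```

Emit:
{"fn": "step_arm", "kwargs": {
  "rows": [
    [[0,0,-0.01],[0,0,0]],
    [[0,0,-0.04],[0,0,0]],
    [[0,0,-0.08],[0,0,0]],
    [[0,0,-0.12],[0,0,0]],
    [[0,0,-0.16],[0,0,0]]
  ]
}}

```text
time_s: 15.22
tcp_pos: [0.664, -0.0159, 0.1821]
ee_rot: [-0.0, 0.682, 0.732, -0.0]
contact_force: [1.3, 0.5, -0.1]
grip_width: 0.134
finger_force: 21.2
```

```bash
python3 -c "
from h import *
print(sense()['grip_width'],sense()['contact_force']);go([.515,-.10,.26],1.53-np.pi/2)"
```

```text
0.13395348943912624 [ 1.26507049  0.48506757 -0.14487897]
shift [-0.0734 -0.1546 -0.0778] turn [-1.000e-03 -1.000e-04  1.112e-01]
```

Emit:
{"fn": "step_arm", "kwargs": {
  "rows": [
    [[-0.01,-0.02,-0.03],[0,0,0.05]],
    [[-0.028,-0.055,-0.05],[0,0,0.11]],
    [[-0.045,-0.09,-0.07],[0,0,0.11]],
    [[-0.06,-0.125,-0.078],[0,0,0.11]],
    [[-0.0735,-0.155,-0.078],[0,0,0.11]]
  ]
}}

```text
time_s: 15.63
tcp_pos: [0.5145, -0.1013, 0.2615]
ee_rot: [0.002, 0.721, 0.693, 0.001]
contact_force: [-0.2, -0.2, 0.1]
grip_width: 0.134
finger_force: 21.3
```

Emit:
{"fn": "step_arm", "kwargs": {
  "rows": [
    [[0,0,0],[0,0,0]],
    [[0,0,0],[0,0,0]],
    [[0,0,0],[0,0,0]],
    [[0,0,0],[0,0,0]]
  ]
}}

```text
time_s: 15.97
tcp_pos: [0.5162, -0.0989, 0.2583]
ee_rot: [-0.0, 0.72, 0.694, 0.001]
contact_force: [0.7, -0.1, 0.9]
grip_width: 0.138
finger_force: 21.2
```

```bash
python3 - <<'E'
from h import *
print(sense()['tcp_pos'])
im,d,cal=snap('wrist','w4.png')
np.savez('pics/w4.npz',im=im,d=d,K=cal['K'],R=cal['R'],t=cal['t'],tcp=sense()['tcp_pos'])
print(pix(cal,[.517,.032,.074]))
E
```

```text
[ 0.51615561 -0.09888045  0.25831839]
[247.80193332  14.2845757 ]
```

View pics/w4.png

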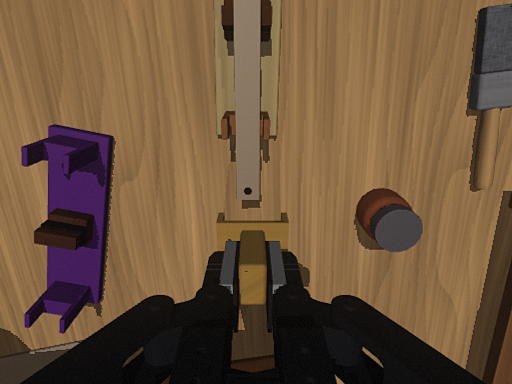

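The picture shows the saddle held straight at px (253,235), the bar level, the near rest at (247,125) and the fulcrum at (246,20).

```bash
cat > f.py <<'E'
from h import *
import sys
f=np.load('pics/%s.npz'%sys.argv[1]);W=cloud(f['d'],f);x,y,z=W[...,0],W[...,1],W[...,2]
tcp=f['tcp'];print('tcp',tcp.round(4))
yaw=1.527;u=np.array([np.cos(yaw),np.sin(yaw)]);n=np.array([-u[1],u[0]]);c=np.array([.517,.032])
s=(W[...,:2]-c)@u;t=(W[...,:2]-c)@n
def show(l,m):
    if m.sum()>10: print(l,m.sum(),'s',np.percentile(s[m],[1,99]).round(4),'t',np.percentile(t[m],[1,99]).round(4),'z',np.median(z[m]).round(4))
near=(abs(t)<.05)&(abs(s)<.2)
show('base',near&(z>.005)&(z<.022))
hs=cv2.cvtColor(f['im'],cv2.COLOR_RGB2HSV)
show('fulc',(abs(s)<.03)&(abs(t)<.04)&(z>.05)&(z<.066))
show('fulc+',(abs(s)<.03)&(abs(t)<.04)&(z>.025)&(z<.066))
show('cheek',(abs(s+.1)<.03)&(abs(t)<.04)&(z>.05)&(z<.09)&(hs[...,1]>120))
show('cheek+',(abs(s-.1)<.03)&(abs(t)<.04)&(z>.05)&(z<.09)&(hs[...,1]>120))
b=(abs(s)<.03)&(abs(t)<.03)&(z>.068)&(z<.08)
show('bar',b);print('bar slope',np.polyfit(s[b],z[b],1))
g=(abs(x-tcp[0])<.03)&(abs(y-tcp[1])<.03)&(abs(z-tcp[2]+.0094)<.003)
print('plate',g.sum())
if g.sum()>10:
    P=W[g];q=Ro.from_matrix(f['R']);r=cv2.minAreaRect(P[:,:2].astype(np.float32));print(np.round(r[0]-tcp[:2],4),np.round(r[1],4),r[2],P[:,2].mean()-tcp[2],'front y',P[:,1].max()-tcp[1])
E
python3 f.py w4
```

```text
tcp [ 0.5162 -0.0988  0.2581]
base 3803 s [-0.1136  0.0206] t [-0.033   0.0363] z 0.0138
fulc 478 s [-0.0069  0.0089] t [-0.0214  0.0237] z 0.0599
fulc+ 857 s [-0.0167  0.0181] t [-0.0211  0.0239] z 0.0586
cheek 513 s [-0.1082 -0.0886] t [-0.0205  0.0243] z 0.0768
bar 1408 s [-0.0296  0.011 ] t [-0.0109  0.0124] z 0.0739
bar slope [-0.00368568  0.07382945]
plate 1384
[-0.0001  0.0054] [0.0172 0.0361] 88.837890625 -0.00949447707837689 front y 0.014286360164214626
```

```bash
python3 -c "
from h import *
go([.5158,.032,.13],1.537-np.pi/2)"
```

```text
shift [ 0.1305 -0.0054  0.1283] turn [ 0.0003 -0.0012 -0.0037]
```

Emit:
{"fn": "step_arm", "kwargs": {
  "rows": [
    [[0.03,-0.001,0.02],[0,0,0]],
    [[0.06,-0.003,0.04],[0,0,0]],
    [[0.09,-0.004,0.06],[0,0,-0.004]],
    [[0.115,-0.005,0.08],[0,0,-0.004]],
    [[0.13,-0.005,0.1],[0,0,-0.004]]
  ]
}}

```text
time_s: 16.43
tcp_pos: [0.5156, 0.0357, 0.1573]
ee_rot: [-0.001, 0.717, 0.697, 0.001]
contact_force: [1.0, 0.6, -0.2]
grip_width: 0.137
finger_force: 21.2
```

Emit:
{"fn": "step_arm", "kwargs": {
  "rows": [
    [[0,0,0.015],[0,0,0]],
    [[0,0,0.028],[0,0,0]],
    [[0,0,0.028],[0,0,0]],
    [[0,0,0.028],[0,0,0]],
    [[0,0,0.028],[0,0,0]]
  ]
}}

```text
time_s: 16.85
tcp_pos: [0.5164, 0.0305, 0.1309]
ee_rot: [0.0, 0.72, 0.694, 0.001]
contact_force: [0.2, 0.4, -0.2]
grip_width: 0.135
finger_force: 21.3
```

```bash
python3 -c "
from h import *
go([.5158,.032,.092],1.537-np.pi/2)
im,d,cal=snap('wrist')
np.savez('pics/w5.npz',im=im,d=d,K=cal['K'],R=cal['R'],t=cal['t'],tcp=sense()['tcp_pos'])"; python3 f.py w5
```

```text
shift [ 0.0015 -0.0007  0.0389] turn [ 0.0012 -0.0007 -0.0016]
tcp [0.5166 0.0303 0.1312]
base 7486 s [-0.0588  0.1171] t [-0.034   0.0355] z 0.0143
fulc 788 s [-0.0068  0.0092] t [-0.0216  0.0237] z 0.0603
fulc+ 1336 s [-0.0066  0.019 ] t [-0.0217  0.0237] z 0.0591
cheek 24 s [-0.1085 -0.101 ] t [-0.0154 -0.012 ] z 0.0737
cheek+ 1712 s [0.0909 0.1107] t [-0.0222  0.023 ] z 0.0793
bar 2219 s [-0.0087  0.0298] t [-0.0109  0.0125] z 0.0743
bar slope [-0.00012131  0.07430149]
plate 1379
[-0.0001  0.0054] [0.0173 0.036 ] 87.7225570678711 -0.009479361822796517 front y 0.014637868604605735
```

Emit:
{"fn": "step_arm", "kwargs": {
  "rows": [
    [[0.0015,-0.0005,0.01],[0,0,0]],
    [[0.0015,-0.0005,0.02],[0,0,0]],
    [[0.0015,-0.0005,0.029],[0,0,0]],
    [[0.0015,-0.0005,0.029],[0,0,0]],
    [[0.0015,-0.0005,0.029],[0,0,0]]
  ]
}}

```text
time_s: 17.32
tcp_pos: [0.514, 0.0312, 0.1001]
ee_rot: [-0.001, 0.72, 0.694, -0.001]
contact_force: [0.5, -0.6, -0.8]
grip_width: 0.133
finger_force: 21.3
```

Emit:
{"fn": "step_arm", "kwargs": {
  "rows": [
    [[0,0,0.003],[0,0,0]],
    [[0,0,0.006],[0,0,0]],
    [[0,0,0.009],[0,0,0]],
    [[0,0,0.011],[0,0,0]],
    [[0,0,0.011],[0,0,0]]
  ]
}}

```text
time_s: 17.73
tcp_pos: [0.5146, 0.0314, 0.0898]
ee_rot: [-0.0, 0.72, 0.694, -0.0]
contact_force: [-0.3, 0.2, -0.5]
grip_width: 0.134
finger_force: 21.3
```

```bash
python3 -c "
from h import *
go([.5158,.0318,.0865],1.537-np.pi/2)
im,d,cal=snap('wrist')
np.savez('pics/w6.npz',im=im,d=d,K=cal['K'],R=cal['R'],t=cal['t'],tcp=sense()['tcp_pos']);print(sense()['contact_force'])"; python3 f.py w6
```

```text
shift [0.0004 0.0012 0.0033] turn [-0.0009  0.0001 -0.0021]
[-0.23447602 -0.24756272 -0.62349735]
tcp [0.5148 0.0314 0.09  ]
base 9025 s [-0.0421  0.1159] t [-0.0339  0.0355] z 0.0142
fulc 570 s [-0.0063  0.0098] t [-0.0217  0.0241] z 0.0598
fulc+ 1341 s [-0.0058  0.0194] t [-0.0217  0.024 ] z 0.0481
cheek 96 s [-0.1089 -0.0881] t [0.0135 0.0164] z 0.0522
cheek+ 2765 s [0.0911 0.1105] t [-0.0221  0.0232] z 0.0792
bar 2061 s [0.0024 0.0298] t [-0.0146  0.0197] z 0.0742
bar slope [-0.14502236  0.0774977 ]
plate 1385
[-0.0001  0.0054] [0.0166 0.0361] 87.62139129638672 -0.009499863261554234 front y 0.014221300110603796
```

Emit:
{"fn": "step_arm", "kwargs": {
  "rows": [
    [[0.0005,0.001,0.001],[0,0,0]],
    [[0.0005,0.001,0.0015],[0,0,0]],
    [[0.0005,0.001,0.002],[0,0,0]],
    [[0.0005,0.001,0.0025],[0,0,0]],
    [[0.0005,0.001,0.0025],[0,0,0]]
  ]
}}

```text
time_s: 18.2
tcp_pos: [0.516, 0.0319, 0.0877]
ee_rot: [-0.0, 0.72, 0.694, -0.0]
contact_force: [1.2, -0.2, -0.0]
grip_width: 0.137
finger_force: 21.3
```

Emit:
{"fn": "step_arm", "kwargs": {
  "rows": [
    [[0,0,0.0003],[0,0,0]],
    [[0,0,0.0006],[0,0,0]],
    [[0,0,0.0006],[0,0,0]]
  ]
}}

```text
time_s: 18.45
tcp_pos: [0.5159, 0.0319, 0.0871]
ee_rot: [-0.0, 0.72, 0.694, -0.0]
contact_force: [0.5, 0.3, 0.6]
grip_width: 0.136
finger_force: 21.3
```

Emit:
{"fn": "step_arm", "kwargs": {
  "rows": [
    [[0,0,0.0003],[0,0,0]],
    [[0,0,0.0005],[0,0,0]],
    [[0,0,0.0005],[0,0,0]]
  ]
}}

```text
time_s: 18.7
tcp_pos: [0.5159, 0.0319, 0.0866]
ee_rot: [-0.0, 0.72, 0.694, -0.0]
contact_force: [0.9, -0.0, -0.8]
grip_width: 0.132
finger_force: 21.3
```

Emit:
{"fn": "step_arm", "kwargs": {
  "rows": [
    [[0,0,0],[0,0,0]],
    [[0,0,0],[0,0,0]],
    [[0,0,0],[0,0,0]],
    [[0,0,0],[0,0,0]],
    [[0,0,0],[0,0,0]]
  ],
  "claw": 0.35
}}

```text
time_s: 19.12
tcp_pos: [0.516, 0.0319, 0.0867]
ee_rot: [0.0, 0.72, 0.694, 0.0]
contact_force: [-0.2, 0.1, -1.0]
grip_width: 0.35
finger_force: 0.0
```

```bash
python3 -c "
from h import *
im,d,cal=snap('wrist')
np.savez('pics/w7.npz',im=im,d=d,K=cal['K'],R=cal['R'],t=cal['t'],tcp=sense()['tcp_pos']);print(sense()['contact_force'])"; python3 f.py w7;python3 t.py
```

```text
[ 0.37716001 -0.19690469 -0.80074512]
tcp [0.516  0.0319 0.0867]
base 10012 s [-0.1085  0.1147] t [-0.0336  0.0356] z 0.014
fulc 551 s [-0.0063  0.0128] t [-0.0216  0.0243] z 0.0596
fulc+ 1343 s [-0.0056  0.0193] t [-0.0216  0.0243] z 0.0475
cheek 670 s [-0.1063 -0.0757] t [-0.0206  0.0247] z 0.0548
cheek+ 2876 s [0.091  0.1105] t [-0.022   0.0233] z 0.0789
bar 4168 s [-0.0282  0.0295] t [-0.0159  0.0185] z 0.0758
bar slope [-0.04058929  0.07577237]
plate 2724
[-0.      0.0001] [0.0598 0.0359] 89.62324523925781 -0.010189915167187924 front y 0.02998585105428335
scene bar n 679 c [0.521  0.0245 0.0758] u [0.0344 0.9994] yaw 1.5364 s [-0.167 -0.165  0.187  0.194] slope [-0.0003  0.0758]
  end [ 0.5154 -0.1402]
  end [0.5275 0.2114]
  base n 864 [0.526 0.024 0.016]
   [0.5158 0.033 ] [0.2378 0.0744] 87.65118408203125
  saddle n 1 [ 0.7037 -0.0352  0.0069] [ 0.704 -0.035  0.007] [ 0.704 -0.035  0.007]
19.2167 [0.516  0.0319 0.0866]
```

Emit:
{"fn": "step_arm", "kwargs": {
  "rows": [
    [[0,0,-0.008],[0,0,0]],
    [[0,0,-0.025],[0,0,0]],
    [[0,0,-0.05],[0,0,0]],
    [[0,0,-0.08],[0,0,0]],
    [[0,0,-0.11],[0,0,0]]
  ]
}}

```text
time_s: 19.63
tcp_pos: [0.5154, 0.032, 0.1981]
ee_rot: [-0.0, 0.72, 0.694, -0.0]
contact_force: [0.4, -1.0, -0.3]
grip_width: 0.35
finger_force: 0.0
```

Emit:
{"fn": "step_arm", "kwargs": {
  "rows": [
    [[-0.03,0,-0.03],[0,0,0]],
    [[-0.07,0,-0.05],[0,0,0]],
    [[-0.1,0,-0.06],[0,0,0]],
    [[-0.12,0,-0.06],[0,0,0]],
    [[-0.12,0,-0.06],[0,0,0]]
  ]
}}

```text
time_s: 20.05
tcp_pos: [0.5116, -0.0957, 0.2582]
ee_rot: [0.003, 0.723, 0.69, -0.001]
contact_force: [-1.0, -0.9, -0.3]
grip_width: 0.351
finger_force: 0.0
```

```bash
python3 - <<'E'
from h import *
im,d,cal=snap('wrist','w8.png')
W=cloud(d,cal);x,y,z=W[...,0],W[...,1],W[...,2]
g=(abs(x-.516)<.04)&(abs(y-.033)<.04)
for lo,hi in [(.0758,.08),(.1,.12)]:
    m=g&(z>lo)&(z<hi)
    if m.sum()>5:r=cv2.minAreaRect(W[m][:,:2].astype(np.float32));print(lo,m.sum(),W[m].mean(0).round(4),np.round(r[0],4),np.round(r[1],4),round(r[2],1))
b=(abs(x-.513)<.008)&(y>-.15)&(y<.25)&(z>.05)&(z<.0765)
print('bar',b.sum(),np.polyfit(y[b],z[b],1),y[b].min(),sense()['time_s'])
im,d,cal=snap('scene');cv2.imwrite('pics/end.png',cv2.resize(im[150:270,170:350,::-1],(720,480)))
E
```

```text
0.0758 832 [0.5146 0.0358 0.0769] [0.5141 0.0212] [0.0563 0.0353] 88.5
0.1 401 [0.5147 0.0347 0.1102] [0.5146 0.0349] [0.0169 0.0117] 87.9
bar 2912 [0.0032193  0.07386249] -0.13614603378630116 20.1
```

View pics/end.png

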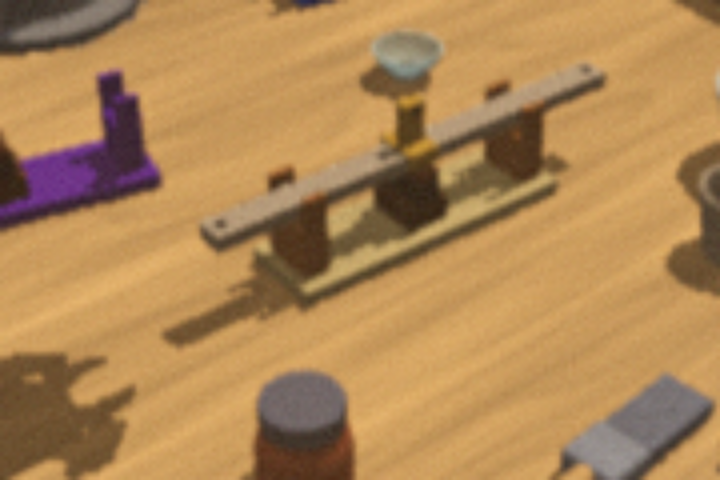

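The picture shows the bar level on the fulcrum and clear of both rests, with the saddle astride it at px (410,125) right over the fulcrum. The tab top is at z 0.110, against 0.111 expected for a seated saddle.

```bash
python3 -c "
from bench import *
print(finish_job())"
```

```text
the job is handed in; nothing more can be done
None
```

I handed the job in at about 20 s: the bar lies level on the fulcrum alone, with the brass saddle seated astride it within about 2 mm of the fulcrum's middle and the gripper drawn clear. No verdict came back, so these are my own camera measurements.

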